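# Lay the case down, shut the lock box and snap its shackle home

### The arm

A 6-joint arm with a two-finger parallel gripper is mounted at the origin on a cart in front of the work surface, level with it; the furniture and walls round the work are solid. World frame = base frame: x ahead of the robot, y to its left, z up, the work surface at z = 0. Lengths are in mm, angles in rad, forces in N, time in s.
With the tool pointing down it reaches from about 400 to 925 mm from the base axis. Payload 12.5 kg.
Tool frame: the origin (TCP) lies midway between the tips of the shut fingers; the grasp point (between the pads) lies env.grasp_offset behind it (env.grasp_offset is the distance from the TCP to the grasp point, in mm); x points along the fingers, y is the direction in which the jaws open and shut, and the axes are right-handed (so a half turn about x gives the same grasp; the last joint's range is limited). The gripper opens to 95 mm and grips with 3 to 60 N. Pads are 20 mm wide; open, the fingers measure 119 mm over their backs; the gripper's body (75 mm by 180 mm) begins 59 mm behind the grasp point.
Start: joints at [-1.348, 0.491, 1.559, -0, 1.092, -0.106], TCP at [201.84, -591.53, 214.661] pointing down, gripper open.
Joint ranges: [-3.1, 3.1], [-0.84, 2.19], [0.05, 2.79], [-1.13, 4.28], [0.06, 2.93], [-2.69, 2.69]. Speed limits (rad/s): [2.22, 2.22, 2.79, 3.14, 3.14, 3.14].

### API

Orientations are given as [roll, pitch, yaw] about the fixed x, y, z axes, in that order (R = Rz(yaw) Ry(pitch) Rx(roll)).
In Python, from cell import env gives the robot as it stands.
- The arm moves only by the tool apply_moves, never from a script. Its arguments are lists of equal length, an entry for each row: "offset": the shift along the world's x, y, z in units of 25 mm (1.0 is 25 mm), a list of three; "yaw": the turn about the world's z in units of 6 degrees (1.0 is 6 degrees); "jaw": the closure, from -1 (fully open) to 1 (shut), so that 0 is half open. A call has 1 to 20 rows; each row is the pose to reach, as a shift and turn from the pose measured when the call began; what a row does not reach only later rows make up. A row lasts 1/8 s, in which the tool goes at most 62.5 mm and 10.7 degrees, less where a joint would pass 70% of its speed; a pose out of reach is approached as far as the arm can. A call with a gripper value outside its range is refused whole. The fingers move at their own pace and stop on an object; the grip force is fixed at half the most. Time passes only in rows, so rows that repeat a pose let the fingers close. It gives the time, the measured TCP pose, the force and the opening at its end, in the units of the state.
- env.state(): the state, without advancing time (a new reading comes with each control period).
- env.read_camera(name): name is "scene" or "side" or "wrist"; returns a dict with "frame" (480x640x3 uint8, red, green, blue), "fx", "fy", "cx", "cy" (pixels), "distortion" ([k1, k2, p1, p2, k3] as OpenCV has them; the pictures are not rectified), "xyz" and "rotation" of the camera in the world; the wrist camera has in their place "hand_eye" (4x4, takes a point from camera to tool coordinates, whose origin is the TCP and whose axes are the tool frame's). Camera axes: x right, y down, z forward; pixel columns grow to the right and rows downward; lengths in mm; the calibration is good to about 2 mm. A picture is of the moment at which its call begins: read the wrist's pose just before it. There is no depth.
- env.job_done(): hands the job in, once; it reports no verdict.
The state is a dict: "t": time; "joints": joint angles; "qvel": joint speeds; "tau": joint torques, N m; "eef_pos": TCP position; "tcp_rot": TCP orientation; "ft_force": force on the tool from outside, world axes, zero at the start; "moment": the same for the moment, N m; "opening": opening from 0.0 (shut) to 1.0 (fully open).
Only numpy, scipy, OpenCV 4.12 (cv2) and the standard library are available. Lean on these libraries where they do the work, as an engineer would, in place of code of your own. Each camera call takes 0.05 s, during which the arm holds its last target.

### The job

The wooden instrument case stands on end in the steel lock box and is too tall for the lid: tip it over towards the empty end of the box so that it lies flat on its back inside. Then shut the lid fully, swing the open shackle round over the hole in the lid's tongue, and press the shackle straight down until the lock catches and it stays down by itself. Leave the other things on the bench where they are.

Things in the scene. Friction and masses are not known exactly. Their poses are not given: they have to be found in the camera images.
- lockbox: Grey steel box fixed to the bench, 112 (x) by 250 (y) by 80 mm high, open on top; walls 5, floor 6 mm thick. Origin: centre of its underside; x from the lock (front, robot side) to the hinge side, z up. The case stands at its -y end; +y end empty. 5 mm high bearer strips cross the floor at y = -54 and +55 mm: the first blocks the case's foot as it tips to +y; it then lies on both.
- case: Loose wooden case, 40 mm thick (x), 60 wide (y), 150 tall (z), 0.25 to 0.45 kg. Origin: centre of its foot. Starts upright on the box's floor, top 156 mm above the bench, its front (-x, blank brass plate) to the box's -y end, its back (+x) to the box's +y, 5 to 12 mm short of the first strip. On its back: x axis points down, origin about 31 mm above the bench.
- lid (a joint): Lid angle, rad: 0 shut, 1.95 fully open (leaning away from the robot); starts 1.6 to 1.9. Stiff: stays where left, 3 to 6 N at its free edge moves it. Plate 112 by 252 by 6 mm, top 86 mm above the bench when shut. A tongue at mid free edge, 26 mm wide, juts 34 mm; its 14 mm hole comes over the lock's hole. Cannot shut while the case stands or the shackle is over the lock's hole.
- lid_hinge (a point): Middle of the lid's hinge line, on the far (+x) top rim of the box, 80 mm above the bench; the hinge runs along the box's y.
- lid_edge (a point): Middle of the lid's free edge, at the outer face of the lid (the face that is on top when shut), 112 mm from the hinge.
- swivel (a joint): Swing of the shackle about its long leg, rad: 0 = short leg over the lock's hole (a stop; shackle parallel to the box's front), positive = swung out towards the robot, at most 1.7; starts 0.8 to 1.5. At angle s the short leg lies from the long leg in direction (-sin s, cos s) of the box's x, y. About 1 N at the short leg moves it; it stays where left.
- shackle (a joint): How far the shackle is pressed down, m: 0 up (open), 0.021 bottom stop. A spring pushes it up; with the hidden pawl, pressing takes about 10 to 12 N. With the short leg in the hole the pawl catches at about 0.0186 and then holds it near 0.0184 when let go; else it springs up again.
- shackle_pivot (a point): Axis of the shackle's upright long leg at the top of the lock body, 75 mm above the bench; fixed to the box (box frame x -78, y -15 mm). The brass lock body, 26 (x) by 50 (y) by 42 mm high, is fixed to the outside of the box's front wall at box frame x -78, y 0.
- lock_hole (a point): Hole for the short leg in the top of the lock body, 75 mm above the bench, 30 mm from the long leg (box frame x = -78, y = +15 mm).
- shackle_top (a point): Top of the shackle's bow at its middle, where it is pressed; moves with the shackle. 117.5 mm above the bench when up, 99 mm when latched. The shackle is a U of 9 mm round steel, legs 30 mm apart; when up, the short leg's tip is 85 mm above the bench, clear of the shut lid's tongue (top at 81 mm).
- chisel: Small cold chisel lying beside the box's -y end, 16 by 140 by 13 mm high, long side along its y. Origin: centre of its underside. To be left alone.
- bolt: Bolt with nut lying in front of the box, 27 by 70 by 23 mm high. Origin: centre of its underside. To be left alone.
- grease_tin: Open round tin standing beyond the box's +y end, 62 mm across, 50 mm high. Origin: centre of its underside. To be left alone.
- gear_blank: Steel gear lying beyond the box's +y end, 72 mm across, 24 mm high. Origin: centre of its underside. To be left alone.

How it is judged (in metres and radians):
On the way, in this order (a step that is already met when the one before it is completed fails the run):
1. the case lies on its back inside the box (angle between case's own x axis and vertical above 2.9 rad and z of case in the frame of lockbox below 0.05 m and horizontal distance between case and lockbox below 0.11 m), for 0.2 s.
2. the lid is shut over it (all of step 1 and value of joint lid below 0.05 rad), for 0.2 s.
3. the shackle is swung over the hole in the tongue (value of joint lid below 0.05 rad and value of joint swivel below 0.12 rad), for 0.1 s.
4. the shackle is pressed down until the pawl has caught (all of step 3 and value of joint shackle above 0.0165 m), for 0.2 s.
At the end, for the whole second after the job is handed in: The case lies on its back inside the box (within about 14 degrees, at rest), the lid is shut (under 0.05 rad), the shackle stands over the lock's hole (under 0.12 rad) and stays down by itself, latched (pressed in more than 16.5 mm) (all of step 1 and all of step 4 and linear speed of case below 0.02 m/s); the robot touches nothing.
It fails at once if a bystander (chisel, bolt, tin or gear) is pushed more than 30 mm from its place (distance of any of chisel, bolt, grease_tin, gear_blank from where it was at the start of the episode above 0.03 m).
It also fails if it takes over 58 s, if anything falls off the work surface, if the arm or the gripper's body presses on something with over 40 N, if the wrist force passes 120 N, or if a joint passes its speed limit or range.

## Working session

There is one attempt and no reset: what is moved stays moved. The work goes in short steps, Python scripts to look and compute and a tool call to move; the robot and the scene stay as the last step left them, time stands still between calls to the robot, and variables do not carry over. Pictures are saved under pics/ and viewed, and the job is handed in when it is done.

Besides the shell and the picture viewer there is one more tool, called after "Emit:" by a JSON object that holds its "api" and its "payload", one argument or row to a line. apply_moves: Moves the arm, as the interface text tells. Its arguments: {"type":"object","properties":{"offset":{"type":"array"},"yaw":{"type":"array"},"jaw":{"type":"array"}},"required":["offset","yaw","jaw"]}

```bash
ls; mkdir -p pics; python3 - <<'E'
from cell import env
import cv2
s=env.state();print(s, env.grasp_offset)
for n in ("scene","side","wrist"):
    c=env.read_camera(n);cv2.imwrite(f"pics/{n}0.png",c["frame"][:,:,::-1])
    print(n,{k:v for k,v in c.items() if k!="frame"})
E
```

```text
pics
{'t': 0.0, 'joints': array([-1.34758895e+00,  4.91614629e-01,  1.55946445e+00, -3.13191627e-05,
        1.09170479e+00, -1.05595822e-01]), 'qvel': array([ 8.19266273e-05, -5.50595555e-04, -3.91172099e-04, -8.91057927e-04,
       -3.94707843e-04,  4.05088838e-05]), 'tau': array([-3.03803827e-04, -6.12637281e+01, -2.58177602e+01,  6.92003011e-02,
        4.83433949e-02, -7.90552281e-05]), 'eef_pos': array([ 201.77965437, -591.26493751,  214.02237236]), 'tcp_rot': array([-1.6530793 ,  1.56960478,  1.81733101]), 'ft_force': array([-0.29684299, -0.27635006, -0.41023317]), 'moment': array([ 0.05020031, -0.01629925, -0.02661279]), 'opening': 0.9999744597343453} 18.8
scene {'fx': 602.2126490075448, 'fy': 602.2126490075448, 'cx': 324.6881061794531, 'cy': 243.77784056069683, 'distortion': array([0.00573789, 0.        , 0.        , 0.        , 0.        ]), 'xyz': array([-225.93457116,  609.81733773,  650.62325136]), 'rotation': array([-2.16578142, -0.01545815, -2.04221376])}
side {'fx': 604.8025844406334, 'fy': 604.8025844406334, 'cx': 325.3570822868739, 'cy': 239.5619506211017, 'distortion': array([-0.02276816,  0.        ,  0.        ,  0.        ,  0.        ]), 'xyz': array([ 233.40089069, 1219.63923995,  510.08601535]), 'rotation': array([-1.95556099,  0.00806329, -2.87497575])}
wrist {'fx': 334.92363108606816, 'fy': 334.92363108606816, 'cx': 321.3929041265629, 'cy': 242.5037339949424, 'distortion': array([-0.04030457,  0.        ,  0.        ,  0.        ,  0.        ]), 'hand_eye': array([[-7.09449230e-05, -2.76878121e-01,  9.60905043e-01,
        -1.70768798e+02],
       [ 9.99999922e-01, -3.94208849e-04, -3.97571937e-05,
         3.48250531e-01],
       [ 3.89805168e-04,  9.60904964e-01,  2.76878127e-01,
        -7.80651541e+01],
       [ 0.00000000e+00,  0.00000000e+00,  0.00000000e+00,
         1.00000000e+00]])}
```

View pics/scene0.png

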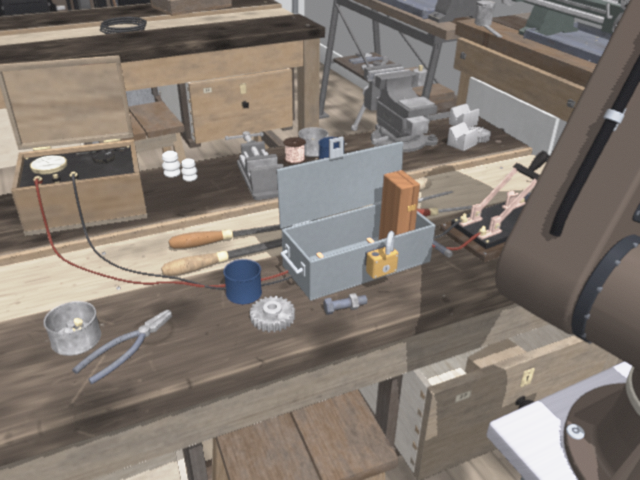

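View pics/side0.png

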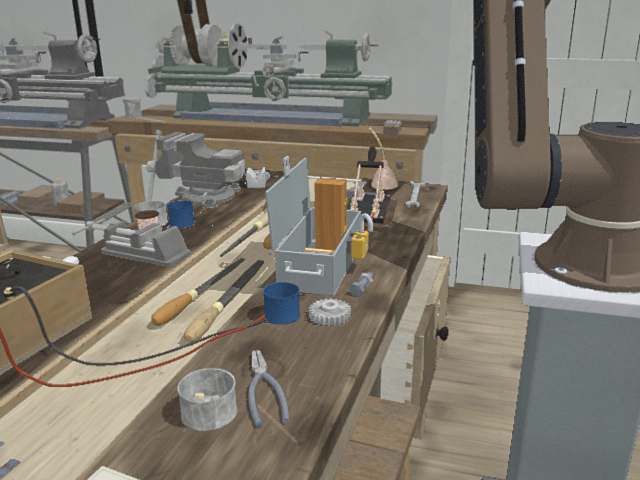

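View pics/wrist0.png

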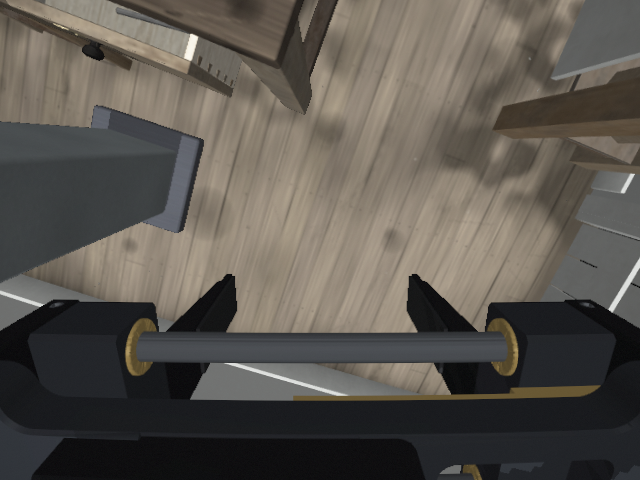

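The box sits around scene px (280–435, 145–295), with the lid open, the case at the far (-y) end, and the yellow lock at (383,262). I'll zoom in to get precise pixels.

```bash
python3 - <<'E'
import cv2
a=cv2.imread("pics/scene0.png")[130:310,260:460]
cv2.imwrite("pics/scene0z.png",cv2.resize(a,None,fx=4,fy=4,interpolation=cv2.INTER_CUBIC)[:720])
b=cv2.imread("pics/side0.png")[145:300,255:395]
cv2.imwrite("pics/side0z.png",cv2.resize(b,None,fx=4,fy=4,interpolation=cv2.INTER_CUBIC))
a=cv2.imread("pics/scene0.png")[150:300,275:445]
cv2.imwrite("pics/scene0z.png",cv2.resize(a,None,fx=4,fy=4,interpolation=cv2.INTER_CUBIC))
E
```

```text
(no output)
```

View pics/scene0z.png

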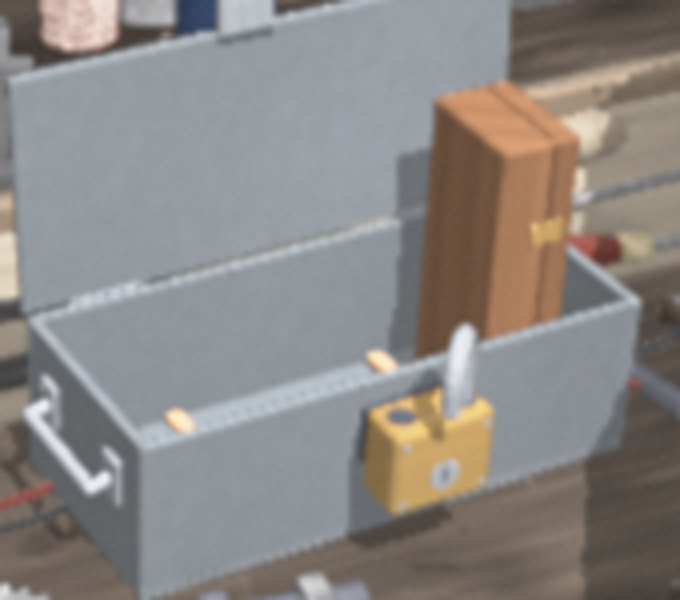

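View pics/side0z.png

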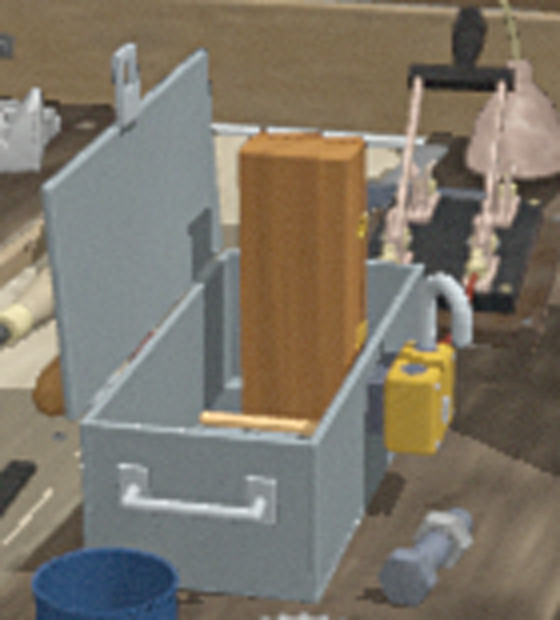

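```bash
cat > h.py <<'E'
import numpy as np, cv2
from scipy.spatial.transform import Rotation as R
CAM={"scene":(602.2126,324.688,243.778,0.00573789,[-225.93457116,609.81733773,650.62325136],[-2.16578142,-0.01545815,-2.04221376]),
"side":(604.80258,325.357,239.562,-0.02276816,[233.40089069,1219.63923995,510.08601535],[-1.95556099,0.00806329,-2.87497575])}
def proj(n,P):
    f,cx,cy,k,t,r=CAM[n]; M=R.from_euler('xyz',r).as_matrix().T
    p=(np.atleast_2d(P)-t)@M.T
    return cv2.projectPoints(p.reshape(-1,1,3).astype(float),np.zeros(3),np.zeros(3),np.array([[f,0,cx],[0,f,cy],[0,0,1.]]),np.array([k,0,0,0,0.]))[0][:,0]
def box2w(q,P):
    P=np.atleast_2d(np.array(P,float)); c,s=np.cos(q[2]),np.sin(q[2])
    return np.c_[q[0]+c*P[:,0]-s*P[:,1],q[1]+s*P[:,0]+c*P[:,1],P[:,2]]
def lidpt(a,r,y,h=6): # r from hinge, h above hinge plane (outer face 6)
    # shut: direction -x; opens about y axis at (56,.,80)
    return [56-r*np.cos(a)+h*np.sin(a),y,80+r*np.sin(a)+h*np.cos(a)]
E
cat > fit.py <<'E'
from h import *
from scipy.optimize import least_squares
z=lambda o,u,v:((u+.5)/4-.5+o[0],(v+.5)/4-.5+o[1])
S=lambda u,v:z((275,150),u,v); D=lambda u,v:z((255,145),u,v)
obs=[("scene",(-56,125,80),S(140,440)),("scene",(-56,125,0),S(143,597)),("scene",(-56,-125,80),S(638,300)),("scene",(56,125,80),S(33,318)),("scene",(-56,-125,0),S(622,447)),
("side",(-56,125,80),D(315,438)),("side",(-56,125,0),D(318,600)),("side",(56,125,80),D(86,424)),("side",(56,125,0),D(88,572)),("side",(-56,-125,80),D(424,265)),
("scene","l+",S(12,78)),("scene","l-",(403,144)),("side","l+",D(45,188)),("side","l-",D(205,52)),
("scene",'c',(1,-1),S(503,160)),("scene",'c',(1,1),S(435,100)),]
# case corners: sgn (box y side, box x side)
obs=[o for o in obs if len(o)==3]
co=[("scene",-1,1,S(503,160)),("scene",1,1,S(435,100)),("scene",1,-1,S(507,82)),("scene",-1,-1,S(578,138)),("side",1,1,D(242,153)),("side",-1,1,D(365,151))]
def res(q):
    r=[]
    for n,p,uv in obs:
        if p=="l+":p=lidpt(q[3],112,126,3)
        elif p=="l-":p=lidpt(q[3],112,-126,3)
        r+=list(proj(n,box2w(q,p))[0]-uv)
    for n,sx,sy,uv in co:
        # sx box-x side, sy box-y side
        c,s=np.cos(q[6]),np.sin(q[6]);a,b=30*sx,20*sy
        r+=list(proj(n,box2w(q,(q[4]+c*a-s*b,q[5]+s*a+c*b,156)))[0]-uv)
    return np.array(r)
best=min((least_squares(res,[500,y0,w,1.7,0,-85,0],loss='soft_l1') for y0 in(-100,0,100,200) for w in(-.4,0,.4)),key=lambda f:f.cost)
print(best.cost,np.round(best.x,4));print(np.round(best.fun.reshape(-1,2),1))
E
python3 fit.py
```

```text
18.674302260019676 [ 5.417378e+02  1.398147e+02  2.000000e-02  1.622100e+00 -2.570500e+00
 -7.942900e+01 -1.470000e-02]
[[ 1.1  2.8]
 [ 0.3  1.9]
 [ 1.7  0.5]
 [-1.2 -0.2]
 [ 0.5  0.2]
 [ 0.   1. ]
 [-0.6  0.6]
 [-2.5 -1.1]
 [-1.2  1.3]
 [-0.3 -0.9]
 [-0.4  0.7]
 [ 0.4 -2.4]
 [ 0.3 -0.8]
 [-0.4 -1.5]
 [ 0.8  0.3]
 [-0.9  0.4]
 [ 0.1  0.4]
 [ 1.6  0.9]
 [-0.7 -0.9]
 [-2.9  1.6]]
```

```bash
python3 - <<'E'
from h import *
from cell import env
s=env.state();M=R.from_euler('xyz',s['tcp_rot']).as_matrix();print(M.round(3))
q=[541.7,139.8,.02]
for n,p in dict(piv=(-78,-15,75),hole=(-78,15,75),top0=(-78,0,117.5),case=(-2.5,-79.4,156),cor=(-56,-125,80)).items(): print(n,box2w(q,p).round(1),[proj(c,box2w(q,p))[0].round(1) for c in("scene","side")])
for sw in np.arange(.8,1.6,.1):
    p=(-78-30*np.sin(sw),-15+30*np.cos(sw),113); print(sw.round(1),[proj(c,box2w(q,p))[0].round(1) for c in("scene","side")])
E
```

```text
[[-0.     0.323 -0.946]
 [ 0.001 -0.946 -0.323]
 [-1.    -0.001 -0.   ]]
piv [[464.  123.2  75. ]] [array([390.7, 249.6]), array([360.6, 231. ])]
hole [[463.4 153.2  75. ]] [array([375.6, 254.2]), array([357.6, 236.4])]
top0 [[463.7 138.2 117.5]] [array([385. , 230.6]), array([359.4, 213.2])]
case [[540.8  60.4 156. ]] [array([401.3, 180. ]), array([331.1, 180.3])]
cor [[488.2  13.7  80. ]] [array([435.8, 225.1]), array([360.4, 209.9])]
0.8 [array([389. , 240.3]), array([369.8, 217.3])]
0.9 [array([390.8, 240.6]), array([371., 217.])]
1.0 [array([392.7, 240.7]), array([372.1, 216.6])]
1.1 [array([394.5, 240.8]), array([373.1, 216.2])]
1.2 [array([396.4, 240.7]), array([374. , 215.8])]
1.3 [array([398.2, 240.6]), array([374.7, 215.4])]
1.4 [array([399.9, 240.3]), array([375.3, 214.9])]
1.5 [array([401.6, 240. ]), array([375.8, 214.4])]
```

Emit:
{"api": "apply_moves", "payload": {
  "offset": [
    [0,0,5.4],
    [0,0,5.4],
    [0,0,5.4],
    [10.7,28.8,5.4],
    [10.7,28.8,5.4],
    [10.7,28.8,5.4],
    [10.7,28.8,5.4],
    [10.7,28.8,5.4],
    [10.7,28.8,5.4],
    [10.7,28.8,5.4],
    [10.7,28.8,5.4],
    [10.7,28.8,5.4],
    [10.7,28.8,5.4],
    [10.7,28.8,5.4],
    [10.7,28.8,5.4],
    [10.7,28.8,5.4],
    [10.7,28.8,5.4],
    [10.7,28.8,5.4]
  ],
  "yaw": [0,0,0,-2.95,-2.95,-2.95,-2.95,-2.95,-2.95,-2.95,-2.95,-2.95,-2.95,-2.95,-2.95,-2.95,-2.95,-2.95],
  "jaw": [1,1,1,1,1,1,1,1,1,1,1,1,1,1,1,1,1,1]
}}

```text
t: 2.4
eef_pos: [468.9, 127.5, 349.0]
tcp_rot: [-0.724, 1.57, 2.437]
ft_force: [0.2, 0.5, 0.6]
opening: 0.002
```

```bash
cat >> h.py <<'E'
def wproj(s,c,P):
    M=R.from_euler('xyz',s['tcp_rot']).as_matrix(); T=np.eye(4);T[:3,:3]=M;T[:3,3]=s['eef_pos']
    W=np.linalg.inv(T@c['hand_eye']); p=np.atleast_2d(P)@W[:3,:3].T+W[:3,3]
    return cv2.projectPoints(p.reshape(-1,1,3).astype(float),np.zeros(3),np.zeros(3),np.array([[c['fx'],0,c['cx']],[0,c['fy'],c['cy']],[0,0,1.]]),np.array(c['distortion']))[0][:,0]
E
cat > look.py <<'E'
import sys;from h import *;from cell import env
s=env.state();print(s['t'],s['eef_pos'].round(1),s['tcp_rot'].round(3),s['ft_force'].round(1))
for n in sys.argv[2:]:
    c=env.read_camera(n);f=c['frame'][:,:,::-1];cv2.imwrite(f"pics/{n}{sys.argv[1]}.png",f)
    if n=="scene":a=f[140:300,265:455]
    if n=="side":a=f[145:300,255:395]
    if n!="wrist":cv2.imwrite(f"pics/{n}{sys.argv[1]}z.png",cv2.resize(a,None,fx=4,fy=4,interpolation=cv2.INTER_CUBIC)[:600])
    else: np.save("wr.npy",dict(s=s,c={k:v for k,v in c.items() if k!='frame'}),allow_pickle=True)
E
python3 look.py 1 wrist
```

```text
2.4 [468.9 127.5 349. ] [-0.724  1.57   2.437] [0.2 0.5 0.6]
```

View pics/wrist1.png

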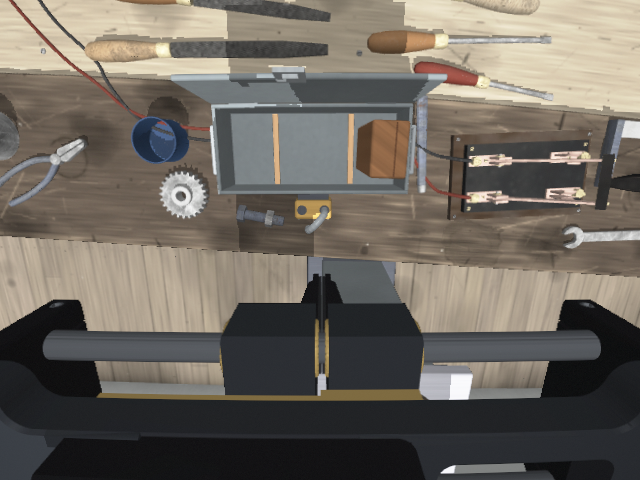

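The wrist view shows the whole box at px (218–410, 100–195), the case at (383,148) and the shackle swung out at (317,218). I'll refine the fit with an overlay.

```bash
python3 - <<'E'
from h import *
d=np.load("wr.npy",allow_pickle=True).item();s,c=d['s'],d['c']
im=cv2.imread("pics/wrist1.png")[60:250,200:440]
im=cv2.resize(im,None,fx=3.3,fy=3.3,interpolation=cv2.INTER_CUBIC)
q=[541.7,139.8,.02]
def dot(p,col):
    u=wproj(s,c,box2w(q,p))[0];print(p,u.round(1)); cv2.circle(im,(int((u[0]-200)*3.3),int((u[1]-60)*3.3)),3,col,-1)
for x in(-56,56):
  for y in(-125,125): dot((x,y,80),(0,0,255))
dot((-78,15,75),(0,255,0));dot((-78,-15,75),(0,255,0))
for x in(-30,30):
  for y in(-20,20): dot((-2.5+x,-79.4+y,156),(255,0,0))
for y in(-126,126):dot(lidpt(1.622,112,y,6),(0,255,255))
for sw in np.arange(.6,1.7,.1):
  dot((-78-30*np.sin(sw),-15+30*np.cos(sw),85),(255,0,255))
cv2.imwrite("pics/ov1.png",im)
E
```

```text
(-56, -125, 80) [407.9 194.4]
(-56, 125, 80) [218.2 194.8]
(56, -125, 80) [413.8 103.8]
(56, 125, 80) [211.  104.3]
(-78, 15, 75) [302.  210.3]
(-78, -15, 75) [324.3 210.3]
(-32.5, -99.4, 156) [403.2 182.5]
(-32.5, -59.400000000000006, 156) [366.2 182.4]
(27.5, -99.4, 156) [406.8 124. ]
(27.5, -59.400000000000006, 156) [368.1 123.8]
[np.float64(67.72444206048021), -126, np.float64(191.54612256089607)] [448.2  75.3]
[np.float64(67.72444206048021), 126, np.float64(191.54612256089607)] [170.   76.2]
(np.float64(-94.93927420185106), np.float64(9.760068447290351), 85) [305.8 224.2]
(np.float64(-97.32653061713073), np.float64(7.9452656185346555), 85) [307.1 226. ]
(np.float64(-99.52068272698568), np.float64(5.901201280414966), 85) [308.7 227.6]
(np.float64(-101.4998072888245), np.float64(3.6482990481199344), 85) [310.4 229. ]
(np.float64(-103.2441295442369), np.float64(1.209069176044192), 85) [312.2 230.3]
(np.float64(-104.73622080184306), np.float64(-1.3921163572326751), 85) [314.2 231.4]
(np.float64(-105.96117257901679), np.float64(-4.129267365699786), 85) [316.2 232.3]
(np.float64(-106.9067455625158), np.float64(-6.975035141262373), 85) [318.4 232.9]
(np.float64(-107.5634918996538), np.float64(-9.90098571299277), 85) [320.6 233.4]
(np.float64(-107.92484959812163), np.float64(-12.877883949968906), 85) [322.8 233.7]
(np.float64(-107.98720809124515), np.float64(-15.875985669038652), 85) [325.  233.7]
```

View pics/ov1.png

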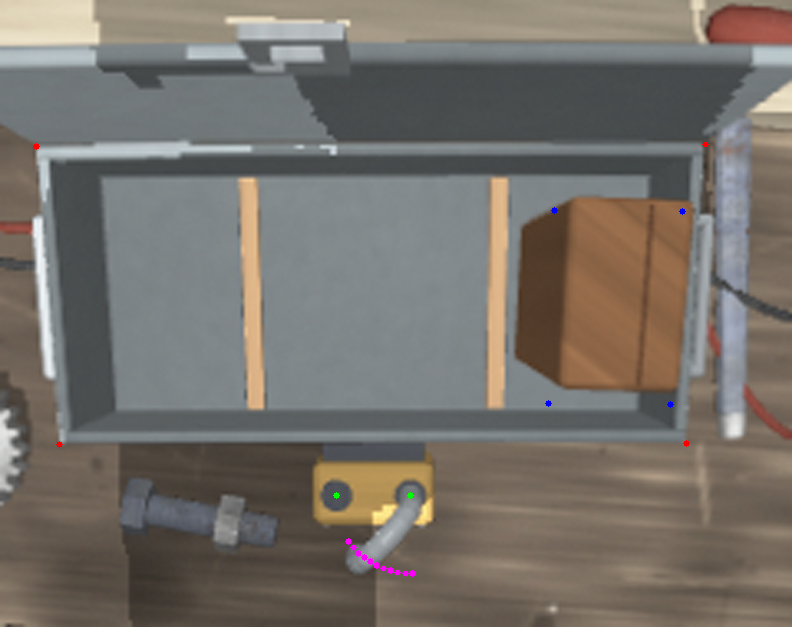

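Emit:
{"api": "apply_moves", "payload": {
  "offset": [
    [3.1,-4.65,-1],
    [3.1,-4.65,-2],
    [3.1,-4.65,-3],
    [3.1,-4.65,-5],
    [3.1,-4.65,-7],
    [3.1,-4.65,-8],
    [3.1,-4.65,-8.9],
    [3.1,-4.65,-8.9],
    [3.1,-4.65,-8.9]
  ],
  "yaw": [0,0,0,0,0,0,0,0,0],
  "jaw": [1,1,1,1,1,1,1,1,1]
}}

```text
t: 3.58
eef_pos: [546.7, 10.4, 127.7]
tcp_rot: [-2.779, 1.57, 0.38]
ft_force: [0.7, -0.4, 0.3]
opening: 0.007
```

```bash
python3 look.py 2 side scene
```

```text
3.575 [546.7  10.4 127.7] [-2.779  1.57   0.38 ] [ 0.7 -0.4  0.3]
```

View pics/scene2z.png

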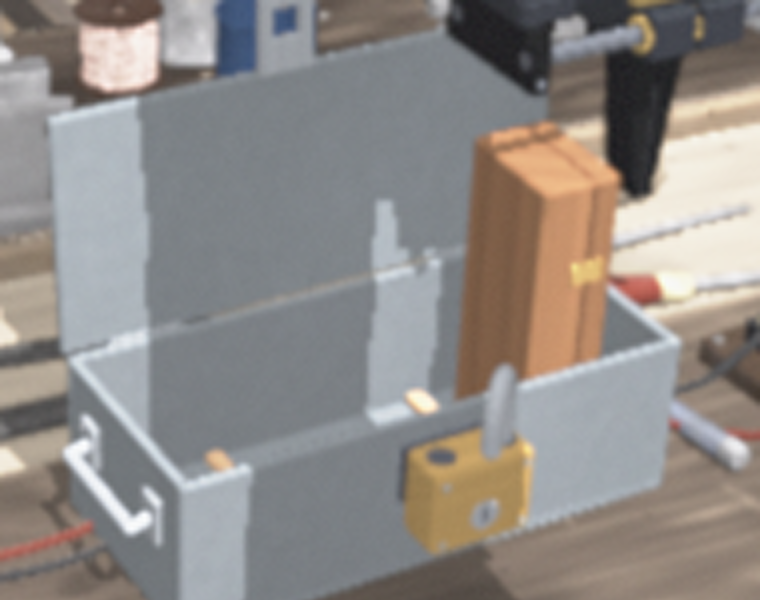

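The shut fingers (scene zoom ~(640,150)) stand just behind the case on the -y side. Now I'll push it.

Emit:
{"api": "apply_moves", "payload": {
  "offset": [
    [0,0.3,0],
    [0,0.5,0],
    [0,0.7,0],
    [0,0.9,0],
    [0,1.1,0],
    [0,1.3,0],
    [0,1.5,0],
    [0,1.5,0]
  ],
  "yaw": [0,0,0,0,0,0,0,0],
  "jaw": [1,1,1,1,1,1,1,1]
}}

```text
t: 4.68
eef_pos: [546.8, 48.6, 127.8]
tcp_rot: [-2.93, 1.569, 0.23]
ft_force: [-0.2, -0.7, 0.6]
opening: 0.007
```

```bash
python3 look.py 3 side scene
```

```text
4.675 [546.8  48.6 127.8] [-2.93   1.569  0.23 ] [-0.2 -0.7  0.6]
```

View pics/scene3z.png

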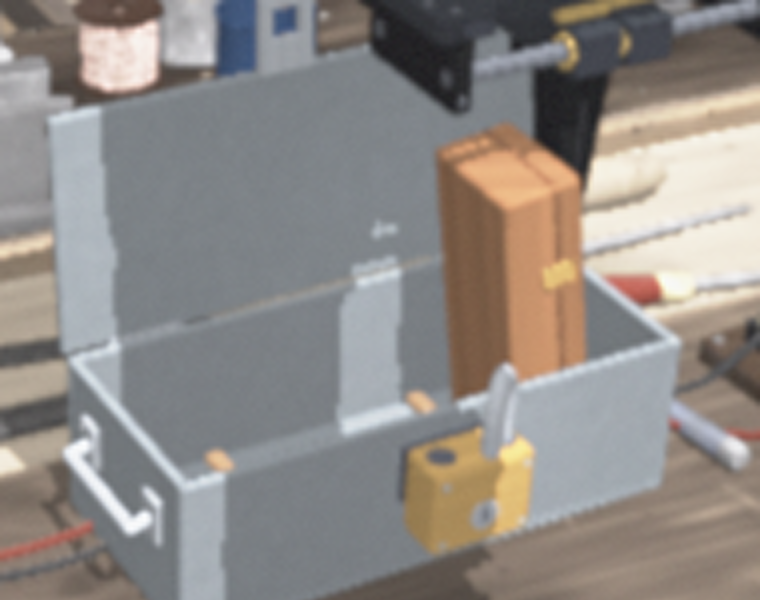

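It's tipping. I'll continue.

Emit:
{"api": "apply_moves", "payload": {
  "offset": [
    [0,0.2,0],
    [0,0.4,0],
    [0,0.6,0],
    [0,0.75,0],
    [0,0.9,0],
    [0,1.05,0],
    [0,1.2,0],
    [0,1.35,0],
    [0,1.5,0],
    [0,1.5,0],
    [0,1.5,0],
    [0,1.5,0]
  ],
  "yaw": [0,0,0,0,0,0,0,0,0,0,0,0],
  "jaw": [1,1,1,1,1,1,1,1,1,1,1,1]
}}

```text
t: 6.28
eef_pos: [546.8, 85.6, 127.8]
tcp_rot: [-2.937, 1.569, 0.223]
ft_force: [0.4, -0.0, -0.4]
opening: 0.006
```

```bash
python3 look.py 4 side scene
```

```text
6.275 [546.8  85.6 127.8] [-2.937  1.569  0.223] [ 0.4 -0.  -0.4]
```

View pics/scene4z.png

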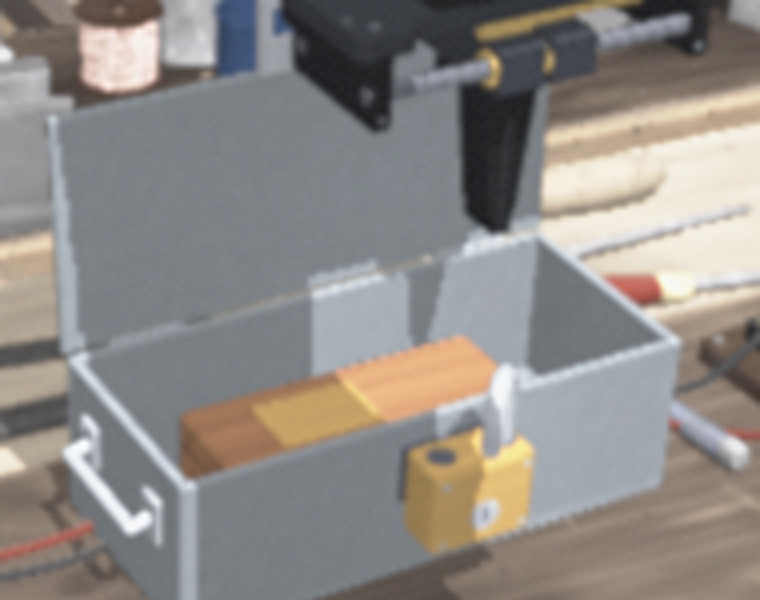

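The case lies flat with the brass plate up (scene zoom (315,410)). Next I'll go over and behind the lid.

Emit:
{"api": "apply_moves", "payload": {
  "offset": [
    [0,0,2],
    [0,0,4],
    [0,0,6],
    [0,0,6],
    [1,0,6],
    [2,0,6],
    [3,0,6],
    [3.8,0,6],
    [3.8,0,6],
    [3.8,0,4],
    [3.8,0,2.5],
    [3.8,0,1.5],
    [3.8,0,1.5],
    [3.8,0,1.5]
  ],
  "yaw": [0,0,0,0,0,0,0,0,0,0,0,0,0,0],
  "jaw": [1,1,1,1,1,1,1,1,1,1,1,1,1,1]
}}

```text
t: 8.12
eef_pos: [641.9, 85.7, 166.3]
tcp_rot: [-3.018, 1.568, 0.142]
ft_force: [-0.1, 0.4, 0.8]
opening: 0.003
```

```bash
python3 look.py 5 side
```

```text
8.125 [641.9  85.7 166.3] [-3.018  1.568  0.142] [-0.1  0.4  0.8]
```

View pics/side5z.png

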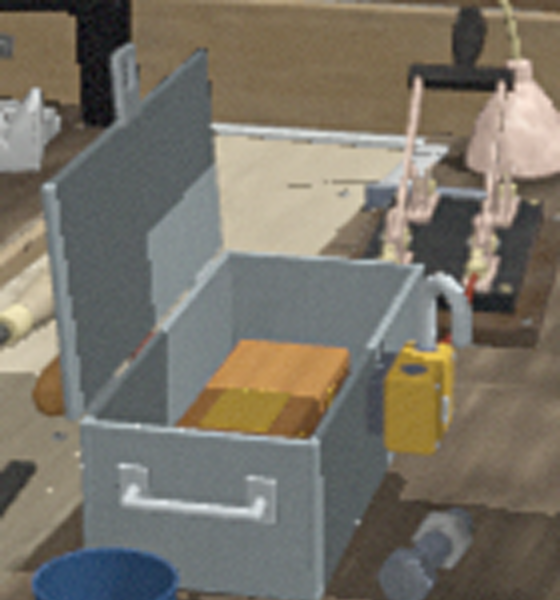

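Emit:
{"api": "apply_moves", "payload": {
  "offset": [
    [-0.5,0,0],
    [-0.9,0,0],
    [-1.2,0,0],
    [-1.5,0,0],
    [-1.8,0,-0.05],
    [-2.1,0,-0.1],
    [-2.4,0,-0.2],
    [-2.7,0,-0.32],
    [-2.95,0,-0.45],
    [-3.2,0,-0.62],
    [-3.45,0,-0.83],
    [-3.75,0,-1.1],
    [-3.95,0,-1.35],
    [-4.15,0,-1.6],
    [-4.35,0,-1.9],
    [-4.35,0,-1.9]
  ],
  "yaw": [0,0,0,0,0,0,0,0,0,0,0,0,0,0,0,0],
  "jaw": [1,1,1,1,1,1,1,1,1,1,1,1,1,1,1,1]
}}

```text
t: 10.18
eef_pos: [532.6, 85.7, 118.4]
tcp_rot: [-2.892, 1.569, 0.267]
ft_force: [0.7, -1.0, -1.1]
opening: 0.0
```

```bash
python3 look.py 6 side
```

```text
10.175 [532.6  85.7 118.4] [-2.892  1.569  0.267] [ 0.7 -1.  -1.1]
```

View pics/side6z.png

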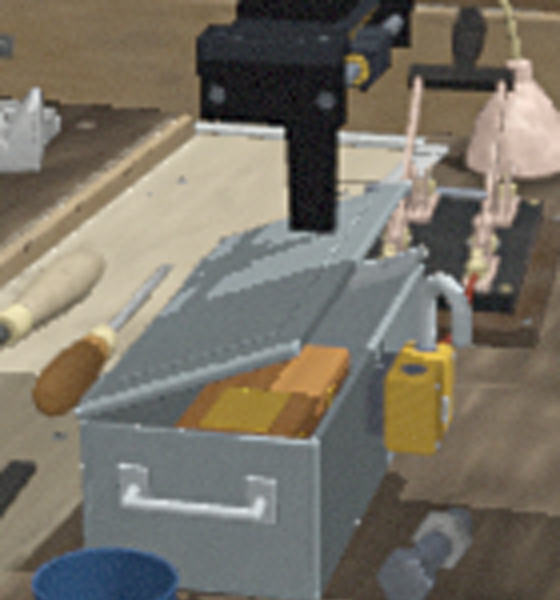

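The lid is nearly down, at about 0.4 rad. I'll finish shutting it.

Emit:
{"api": "apply_moves", "payload": {
  "offset": [
    [-0.1,0,-0.3],
    [-0.2,0,-0.6],
    [-0.3,0,-0.9],
    [-0.35,0,-1.15],
    [-0.35,0,-1.3],
    [-0.35,0,-1.35],
    [-0.35,0,-1.4],
    [-0.35,0,-1.4]
  ],
  "yaw": [0,0,0,0,0,0,0,0],
  "jaw": [1,1,1,1,1,1,1,1]
}}

```text
t: 11.22
eef_pos: [524.0, 85.7, 85.9]
tcp_rot: [-3.039, 1.568, 0.12]
ft_force: [-9.8, -1.6, 31.5]
opening: 0.004
```

```bash
python3 look.py 7 side scene
```

```text
11.225 [524.   85.7  85.9] [-3.039  1.568  0.12 ] [-9.8 -1.6 31.5]
```

View pics/side7z.png

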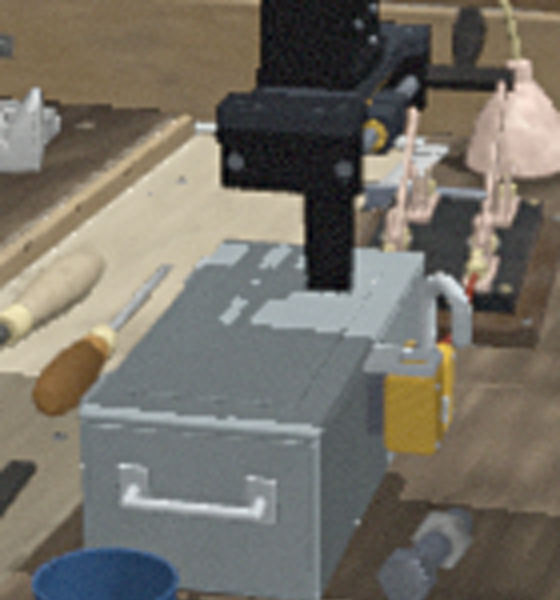

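View pics/scene7z.png

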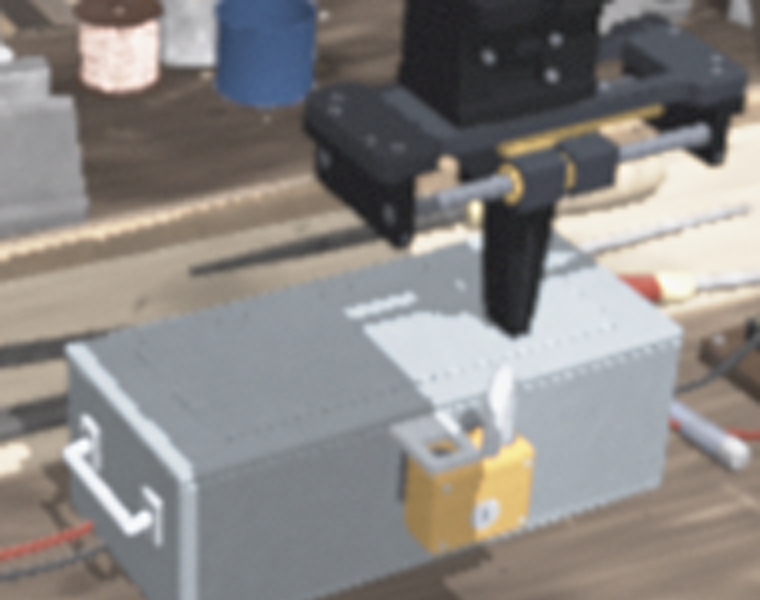

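The lid is shut: TCP z is 85.9 under contact, which matches the lid top at 86. Next I'll lift and come down on the robot side of the shackle.

Emit:
{"api": "apply_moves", "payload": {
  "offset": [
    [0,0,2],
    [0,0,3.8],
    [0,0,3.8],
    [-1.5,0.8,3.8],
    [-3,1.6,3.8],
    [-4.4,2.5,3.8],
    [-4.4,2.5,3.8],
    [-4.4,2.5,3.8],
    [-4.4,2.5,2.3],
    [-4.4,2.5,1.2],
    [-4.4,2.5,0.35],
    [-4.4,2.5,0.35],
    [-4.4,2.5,0.35]
  ],
  "yaw": [0,0,0,0,0,0,0,0,0,0,0,0,0],
  "jaw": [1,1,1,1,1,1,1,1,1,1,1,1,1]
}}

```text
t: 12.95
eef_pos: [414.7, 148.0, 95.0]
tcp_rot: [-3.032, 1.567, 0.127]
ft_force: [0.7, -0.2, 0.1]
opening: 0.006
```

```bash
python3 look.py 8 side scene
```

```text
12.95 [414.7 148.   95. ] [-3.032  1.567  0.127] [ 0.7 -0.2  0.1]
```

View pics/side8z.png

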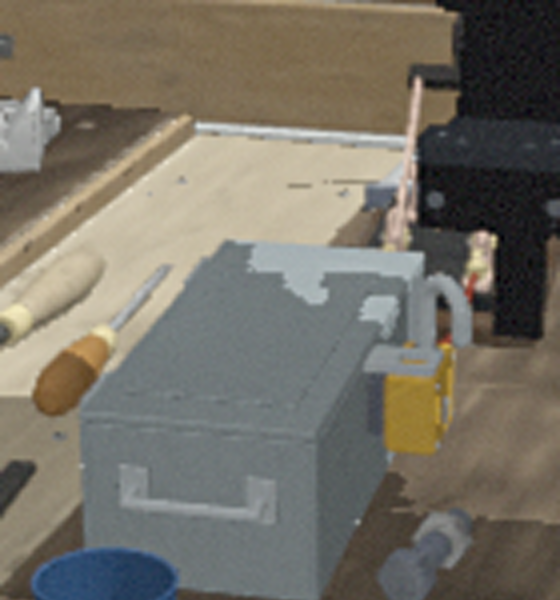

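View pics/scene8z.png

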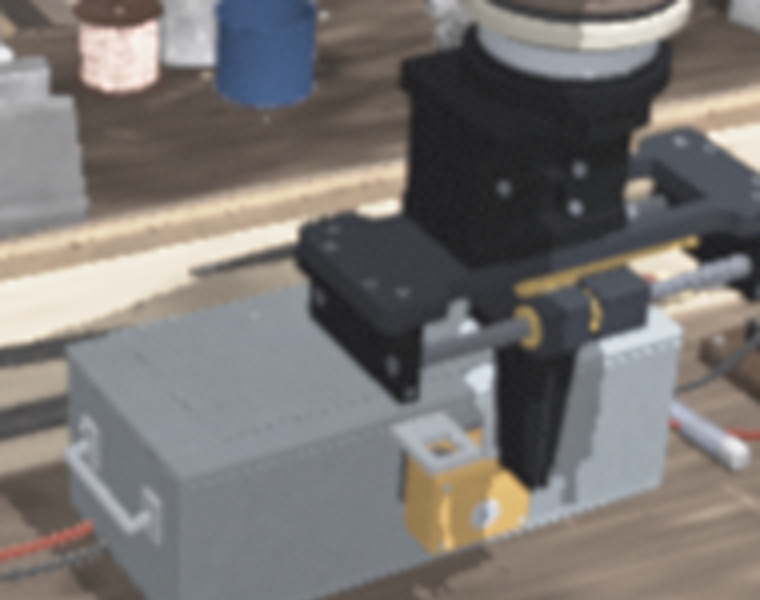

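Emit:
{"api": "apply_moves", "payload": {
  "offset": [
    [0.2,0,0],
    [0.4,0,0],
    [0.6,0,0],
    [0.8,0,0],
    [1.0,0,0],
    [1.15,0,0],
    [1.25,0,0],
    [1.32,0,0],
    [1.32,0,0]
  ],
  "yaw": [0,0,0,0,0,0,0,0,0],
  "jaw": [1,1,1,1,1,1,1,1,1]
}}

```text
t: 14.18
eef_pos: [447.9, 148.0, 95.4]
tcp_rot: [-3.032, 1.566, 0.128]
ft_force: [-0.5, -0.4, -0.4]
opening: 0.004
```

```bash
python3 look.py 9 side
```

```text
14.175 [447.9 148.   95.4] [-3.032  1.566  0.128] [-0.5 -0.4 -0.4]
```

View pics/side9z.png

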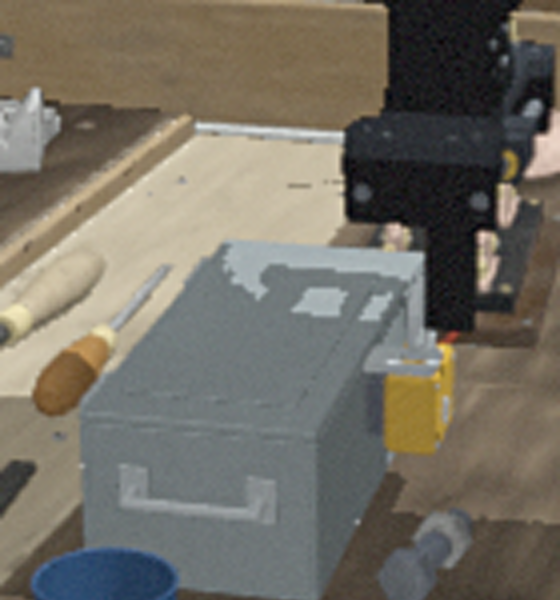

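The short leg is now over the tongue (side zoom (425,335)). I'll push on in small steps towards the stop.

Emit:
{"api": "apply_moves", "payload": {
  "offset": [
    [0.06,0,0],
    [0.12,0,0],
    [0.12,0,0]
  ],
  "yaw": [0,0,0],
  "jaw": [1,1,1]
}}

```text
t: 14.6
eef_pos: [449.1, 148.0, 95.1]
tcp_rot: [-2.826, 1.57, 0.333]
ft_force: [-8.0, 3.4, 2.4]
opening: 0.004
```

Emit:
{"api": "apply_moves", "payload": {
  "offset": [
    [0.06,0,0],
    [0.1,0,0],
    [0.1,0,0]
  ],
  "yaw": [0,0,0],
  "jaw": [1,1,1]
}}

```text
t: 14.98
eef_pos: [449.2, 148.0, 94.6]
tcp_rot: [0.028, 1.566, -3.096]
ft_force: [-10.4, 3.3, 3.0]
opening: 0.001
```

The stop is reached: force is -10 N at x=449.1, against a predicted 449. I'll back off, lift, and move over the bow.

Emit:
{"api": "apply_moves", "payload": {
  "offset": [
    [-0.5,0,0],
    [-1,0,0],
    [-1,0,1.5],
    [-1,0,3],
    [-1,0,4],
    [-1,0,4]
  ],
  "yaw": [0,0,0,0,0,0],
  "jaw": [1,1,1,1,1,1]
}}

```text
t: 15.72
eef_pos: [424.5, 148.1, 196.0]
tcp_rot: [-0.601, 1.57, 2.558]
ft_force: [0.1, -0.6, -0.7]
opening: 0.004
```

```bash
python3 look.py 10 side scene wrist
```

```text
15.725 [424.5 148.1 196. ] [-0.601  1.57   2.558] [ 0.1 -0.6 -0.7]
```

View pics/scene10z.png

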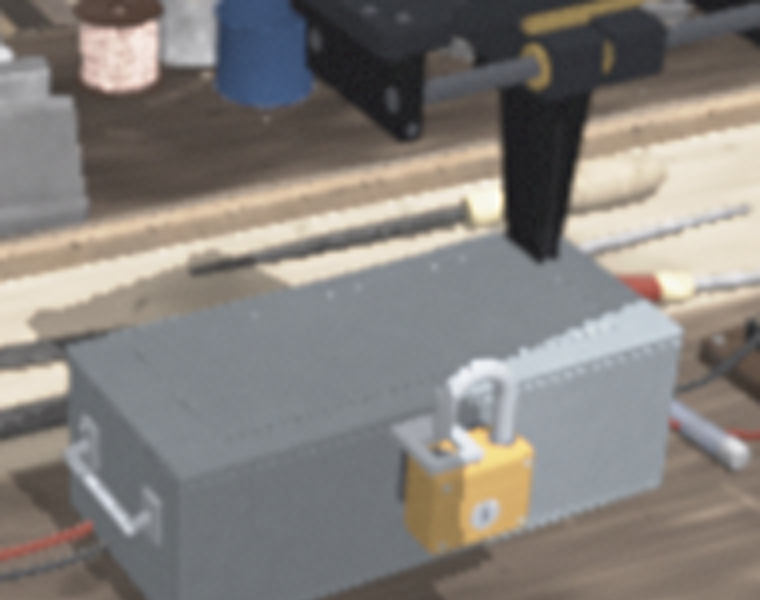

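View pics/wrist10.png

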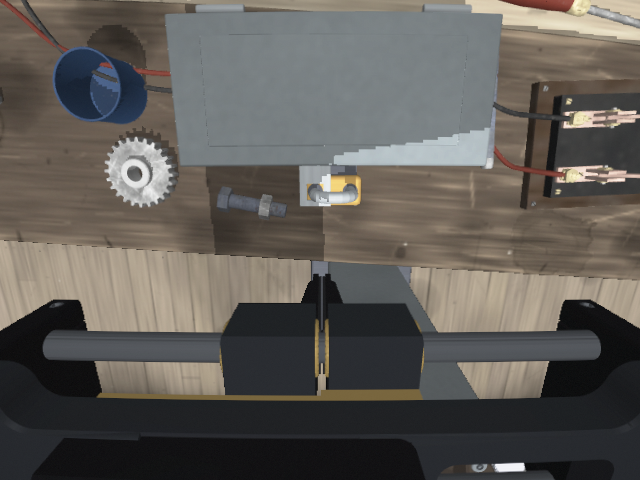

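View pics/side10z.png

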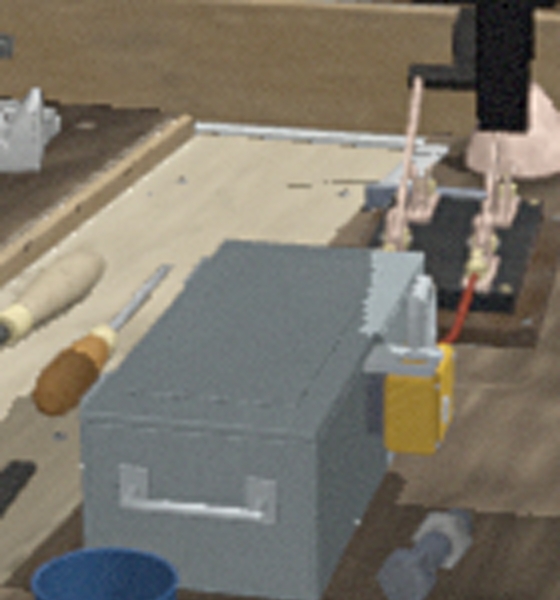

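The shackle lies parallel to the front, over the tongue's hole (wrist px, bow centre (332,193)). Now I'll press it.

Emit:
{"api": "apply_moves", "payload": {
  "offset": [
    [0.8,-0.2,0],
    [1.57,-0.4,0],
    [1.57,-0.4,-1],
    [1.57,-0.4,-2],
    [1.57,-0.4,-2.8],
    [1.57,-0.4,-3.1],
    [1.57,-0.4,-3.3],
    [1.57,-0.4,-3.5],
    [1.57,-0.4,-3.7],
    [1.57,-0.4,-3.85],
    [1.57,-0.4,-3.95],
    [1.57,-0.4,-4.02],
    [1.57,-0.4,-4.02],
    [1.57,-0.4,-4.02]
  ],
  "yaw": [0,0,0,0,0,0,0,0,0,0,0,0,0,0],
  "jaw": [1,1,1,1,1,1,1,1,1,1,1,1,1,1]
}}

```text
t: 17.62
eef_pos: [464.9, 138.4, 95.5]
tcp_rot: [-2.036, 1.57, 1.123]
ft_force: [-1.5, 1.0, 25.5]
opening: 0.006
```

The bottom stop is reached, with 25 N at z≈96. I'll lift off.

Emit:
{"api": "apply_moves", "payload": {
  "offset": [
    [0,0,0.3],
    [0,0,1.5],
    [0,0,3.5],
    [0,0,5],
    [-1,0,6],
    [-1,0,6],
    [-1,0,6]
  ],
  "yaw": [0,0,0,0,0,0,0],
  "jaw": [1,1,1,1,1,1,1]
}}

```text
t: 18.5
eef_pos: [440.2, 138.4, 245.1]
tcp_rot: [-2.15, 1.57, 1.009]
ft_force: [0.3, -0.5, -0.5]
opening: 0.006
```

```bash
python3 look.py 11 side scene; python3 - <<'E'
from h import *
q=[541.7,139.8,.02]
for z in(99,117.5):
  u=proj("scene",box2w(q,(-78,0,z)))[0];print(z,u,(u-[265,140])*4)
  u=proj("side",box2w(q,(-78,0,z)))[0];print(z,u,(u-[255,145])*4)
E
```

```text
18.5 [440.2 138.4 245.1] [-2.15   1.57   1.009] [ 0.3 -0.5 -0.5]
99 [384.16823479 239.98250798] [476.67293915 399.93003191]
99 [359.28662505 222.20991262] [417.14650021 308.83965049]
117.5 [384.96866196 230.58483287] [479.87464782 362.33933147]
117.5 [359.41000226 213.24722601] [417.64000906 272.98890405]
```

View pics/scene11z.png

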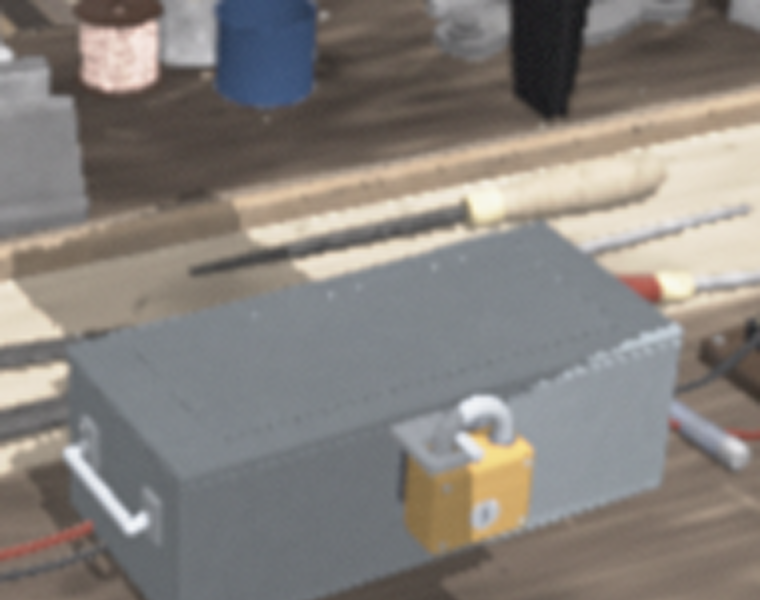

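View pics/side11z.png

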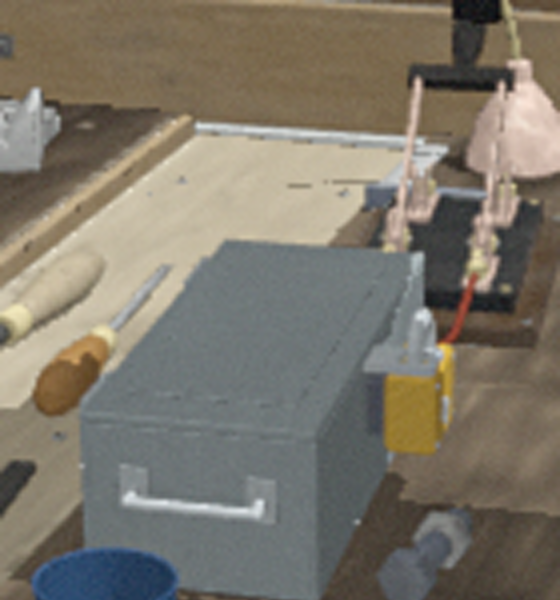

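The shackle stays down. Its bow top is at scene zoom row ~398, where I predicted 400 if latched and 362 if up. The lid is shut and the bystanders are in place. I'll hand it in.

```bash
python3 -c "
from cell import env
print(env.job_done()); print(env.state()['t'])"
```

```text
the job is handed in; nothing more can be done
None
the job is handed in; nothing more can be done
```

The job is done and handed in at about 18.6 s of the 58 s allowed; handing in gives no verdict.

With the gripper shut, I tipped the case over towards the empty end. I then pushed the lid shut from behind, swung the shackle round to its stop and pressed it down to its bottom stop. I lifted the arm clear before handing in.

- **Case:** before the lid closed, the picture showed it lying on its back with the brass plate up. It can't be seen with the lid shut.
- **Lid:** the fingertip pressed on it at 85.9 mm above the bench, against 86 mm expected when shut.
- **Shackle swing:** it met its stop at x = 449.1 mm, against 449 mm predicted, and the picture shows it over the hole in the tongue.
- **Latch:** after I let go, the top of the shackle showed at row 398 of the enlarged picture. I predicted row 400 if latched and 362 if up.
- **Bystanders:** none touched, by the pictures. The bolt, and the parts of the chisel and tin in view, looked unmoved in the last pictures. The gear was last seen just before the final press.

No check failed. The first estimate of the case's position, made from the two fixed cameras, was about 4 mm off in both directions. I corrected it from the wrist picture before pushing.

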